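# Sort the swapped seasoning things back onto their own trivets

## Task

After the worktop was wiped, four things were put back on each other's trivets: each stands on a wrong one. Put every one back upright in the middle of its own trivet, the pepper mill on the six-sided one, the glass jar with the white lid on the square one, the spice jar with the cork on the oblong one and the kitchen timer on the three-sided one; the empty round coaster is there to park a thing on the way. Tip nothing over and leave the mug where it stands.

Things in the scene. Friction and masses are not known exactly. Their poses are not given: they have to be found in the camera images.
- pepper_mill: wooden pepper mill, turned, 58 mm across the foot, 140 mm tall: body up to 101 mm, above it a round head 50 mm across (102 to 129 mm up, a good place to grip, middle of the ball at 115 mm) and a small steel knob on top. Origin: centre of its underside, z up.
- glass_jar: storage jar of clear glass with a white screw lid, round, 61 mm across, 99 mm tall, closed. Origin: centre of its underside, z up.
- spice_jar: slim spice jar of clear glass with a pale yellow filling and a cork, round, 47 mm across the body (up to 80 mm), 103 mm tall with the cork. Origin: centre of its underside, z up.
- kitchen_timer: white and grey wind-up kitchen timer, round, 61 mm across, 50 mm tall plus a thin upright grip ridge up to 60 mm; its dial does not turn here, and it can be gripped round the body. Origin: centre of its underside, z up.
- hexagon_trivet: regular six-sided cork trivet, 120 mm over the corners, 9 mm thick, fixed to the worktop; home of the pepper mill. Origin: centre of its underside (on the worktop).
- square_trivet: square cork trivet, 100 x 100 mm, 9 mm thick, fixed to the worktop; home of the glass jar. Origin: centre of its underside.
- oblong_trivet: oblong (rectangular) cork trivet, 84 x 144 mm, 9 mm thick, fixed to the worktop; home of the spice jar. Origin: centre of its underside; long side along its y axis.
- triangle_trivet: three-sided cork trivet, equal sides of 149 mm, 86 mm from centre to corner, 9 mm thick, fixed to the worktop; home of the kitchen timer. Origin: centroid of its underside.
- coaster: round wooden coaster, 94 mm across, 9 mm thick, fixed to the worktop, empty at the start: the free spot on which a thing can be parked on the way. Origin: centre of its underside.
- mug: off-white stoneware mug that stands behind the middle of the group, not part of the job; body about 86 mm across, 84 mm tall. Origin: centre of its overall footprint, 15 mm from the axis of the body (which lies at y = +15 mm in its own frame), the handle reaches to y = -60 mm.
Things that resemble listed ones, but are neither listed nor needed, are in the scene too. What is shaped like the square_trivet but green is not meant.

How it is judged (in metres and radians):
At the end, for the whole second after the job is handed in: pepper mill on the hexagonal, glass jar on the square, spice jar on the oblong, kitchen timer on the triangular trivet: each within 15 mm of its centre, underside on it (5 to 14 mm above the worktop), upright within 0.1 rad, released and at rest (horizontal distance between pepper_mill and hexagon_trivet below 0.015 m and z of pepper_mill in the frame of hexagon_trivet between 0.005 and 0.014 m and angle between each of pepper_mill, glass_jar, spice_jar, kitchen_timer's own z axis and vertical below 0.1 rad and linear speed of each of pepper_mill, glass_jar, spice_jar, kitchen_timer below 0.02 m/s and horizontal distance between glass_jar and square_trivet below 0.015 m and z of glass_jar in the frame of square_trivet between 0.005 and 0.014 m and horizontal distance between spice_jar and oblong_trivet below 0.015 m and z of spice_jar in the frame of oblong_trivet between 0.005 and 0.014 m and horizontal distance between kitchen_timer and triangle_trivet below 0.015 m and z of kitchen_timer in the frame of triangle_trivet between 0.005 and 0.014 m); the robot touches nothing.
It fails at once if the mug is pushed more than 20 mm from its place (distance of mug from where it was at the start of the episode above 0.02 m).
It fails at once if one of the four things or the mug is tipped over (angle between any of pepper_mill, glass_jar, spice_jar, kitchen_timer, mug's own z axis and vertical above 0.7 rad).
It also fails if it takes over 144 s, if anything falls off the work surface, if the arm or the gripper's body presses on something with over 40 N, if the wrist force passes 120 N, or if a joint passes its speed limit or range.

## Robot

A 6-joint arm with a two-finger parallel gripper is mounted at the origin on a cart in front of the work surface, level with it; the furniture and walls round the work are solid. World frame = base frame: x ahead of the robot, y to its left, z up, the work surface at z = 0. Lengths are in m, angles in degrees, forces in N, time in s.
With the tool pointing down it reaches from about 0.35 to 1 m from the base axis. Payload 7.1 kg.
Tool frame: the origin (TCP) lies midway between the tips of the shut fingers; the grasp point (between the pads) lies 19 mm behind it; z points along the fingers, y is the line along which they close (so a half turn about z gives the same grasp; the last joint's range is limited). The gripper opens to 85 mm and grips with 20 to 120 N. Pads are 22 mm wide; open, the fingers measure 114 mm over their backs; the gripper's body (76 mm by 85 mm) begins 54 mm behind the grasp point. The pads swing forward as they close: fully open they stand 13 mm farther back than shut.
Start: joints at [63.598, 24.242, 93.386, -0, 62.372, -1.089], TCP at [0.267, 0.565, 0.231] pointing down, gripper open.
Joint ranges: [-172.04, 172.04], [-51.8, 120.97], [4.93, 147.93], [-75.15, 255.16], [6.16, 154.13], [-145.62, 145.62]. Speed limits (degrees/s): [136.94, 136.94, 172.46, 180, 180, 180].

## Interface

Orientations are given as [roll, pitch, yaw] about the fixed x, y, z axes, in that order (R = Rz(yaw) Ry(pitch) Rx(roll)).
In Python, from cell import robot, capture, camera_info, sign_off gives the robot as it stands. The module is installed in compiled form; this text tells all that it offers.
- The arm moves only by the tool play_rows, never from a script. Its argument "steps" is one flat list of numbers, 7 for each row, row after row: the shift along the tool's x, y, z as a fraction of full scale, then the turn, a rotation vector about the tool's x, y, z as a fraction of full scale, then the closure, from -1 (fully open) to 1 (shut). In form: [x, y, z, wx, wy, wz, jaw, x, y, z, wx, wy, wz, jaw, ...]. A call has 1 to 20 rows; each row is the pose to reach, as a shift and turn from the pose commanded when the call began, along the tool's axes at that moment; what a row does not reach only later rows make up. Full scale, the value 1, is 300 mm for a shift and 90 degrees for a turn. A row lasts 1/12 s, in which the tool goes at most 41.7 mm and 7.16 degrees, less where a joint would pass 70% of its speed; a pose out of reach is approached as far as the arm can. A call with a number of a shift or a turn outside -1 to 1 is refused whole. A call with a gripper value outside its range is refused whole. The fingers move at their own pace and stop on an object; the grip force is fixed at half the most. Time passes only in rows, so rows that repeat a pose let the fingers close. It gives the time, the measured TCP pose, the force, the opening and the grip force at its end, in the units of the state.
- robot.state(): the state, without advancing time (a new reading comes with each control period).
- capture(name): name is "scene" or "top" or "wrist"; returns the picture (480x640x3 uint8, red, green, blue); there is no depth.
- camera_info(name): a dict with "camera_matrix" (3x3 intrinsics, pixels), "R" (3x3) and "t" (3): a world point X has camera coordinates R X + t; the wrist camera has in their place "tool_from_camera" (4x4, takes a point from camera to tool coordinates, whose origin is the TCP and whose axes are the flange's). Camera axes: x right, y down, z forward; pixel columns grow to the right and rows downward; lengths in m; the calibration is good to about 2 mm. A picture is of the moment at which its call begins: read the wrist's pose just before it. camera_info takes no time and is no camera call.
- sign_off(): hands the job in; it is judged then, once.
The state is a dict: "clock": time; "qpos": joint angles; "joint_velocities": joint speeds; "joint_torque": joint torques, N m; "position": TCP position; "eef_rot": TCP orientation; "contact_force": force on the tool from outside, world axes, zero at the start; "torque": the same for the moment, N m; "grip_width": finger opening in m; "gripper_force": force on a finger pad.
Only numpy, scipy, OpenCV 4.12 (cv2) and the standard library are available. Lean on these libraries where they do the work, as an engineer would, in place of code of your own. Each camera call takes 0.05 s, during which the arm holds its last target. There are 200 camera calls.

## Working session

There is one attempt and no reset: what is moved stays moved. The work goes in short steps, Python scripts to look and compute and a tool call to move; the robot and the scene stay as the last step left them, time stands still between calls to the robot, and variables do not carry over. Pictures are saved under pics/ and viewed, at most 14 in all, crops included, and the job is handed in when it is done.

Besides the shell and the picture viewer there is one more tool, called after ">>>" by a JSON object that holds its "op" and its "data". play_rows: Moves the arm, as the interface text tells. Shift numbers are shares of 300 mm and turn numbers shares of 90 degrees, none past 1 either way. Its arguments: {"type":"object","properties":{"steps":{"type":"array"}},"required":["steps"]}

```bash
mkdir -p pics && python3 - <<'E'
from cell import robot,capture,camera_info
import cv2
for n in("scene","top"):
    cv2.imwrite(f"pics/{n}0.png",capture(n)[:,:,::-1]);i=camera_info(n);print(n,i)
s=robot.state();print(s)
print(camera_info("wrist"))
E
```

```text
scene {'camera_matrix': array([[615.66711107,   0.        , 320.77979844],
       [  0.        , 615.66711107, 248.13163721],
       [  0.        ,   0.        ,   1.        ]]), 'R': array([[-0.8938255 , -0.44802319, -0.01873996],
       [-0.259618  ,  0.55111919, -0.7930108 ],
       [ 0.36561518, -0.70394805, -0.60891927]]), 't': array([0.5301877 , 0.1328375 , 1.83562822])}
top {'camera_matrix': array([[447.8044046 ,   0.        , 323.35518032],
       [  0.        , 447.8044046 , 245.02073653],
       [  0.        ,   0.        ,   1.        ]]), 'R': array([[-0.0245704 , -0.99967763,  0.00639801],
       [-0.99919484,  0.02435448, -0.03188317],
       [ 0.03171707, -0.00717624, -0.99947112]]), 't': array([0.07559507, 0.52002185, 1.12197287])}
{'clock': 0.1, 'qpos': array([ 6.35993517e+01,  2.42809520e+01,  9.34268346e+01,  2.71129905e-04,
        6.23723805e+01, -1.09016825e+00]), 'joint_velocities': array([-0.0314324 , -0.1587551 ,  0.01993809,  0.03373534, -0.00497535,
       -0.03189834]), 'joint_torque': array([ 5.68884079e-04, -5.58418500e+01, -2.82445049e+01, -5.73781244e-
[... 189 characters left out ...]
': array([ 0.36189587, -0.4070217 , -0.70431601]), 'torque': array([ 0.01190642, -0.01213402, -0.01351119]), 'gripper_force': 0.0, 'grip_width': 0.08503369039784066}
{'camera_matrix': array([[343.13543067,   0.        , 314.99136057],
       [  0.        , 343.13543067, 239.06311641],
       [  0.        ,   0.        ,   1.        ]]), 'tool_from_camera': array([[ 1.49441702e-03, -9.61805857e-01, -2.73728441e-01,
         7.02146499e-02],
       [ 9.99997773e-01,  1.84531070e-03, -1.02443484e-03,
         9.93750912e-04],
       [ 1.49042145e-03, -2.73726300e-01,  9.61806473e-01,
        -1.42712786e-01],
       [ 0.00000000e+00,  0.00000000e+00,  0.00000000e+00,
         1.00000000e+00]])}
```

View pics/top0.png

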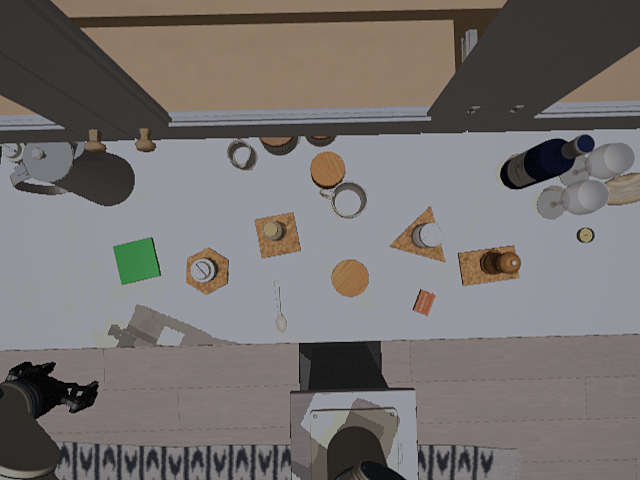

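View pics/scene0.png

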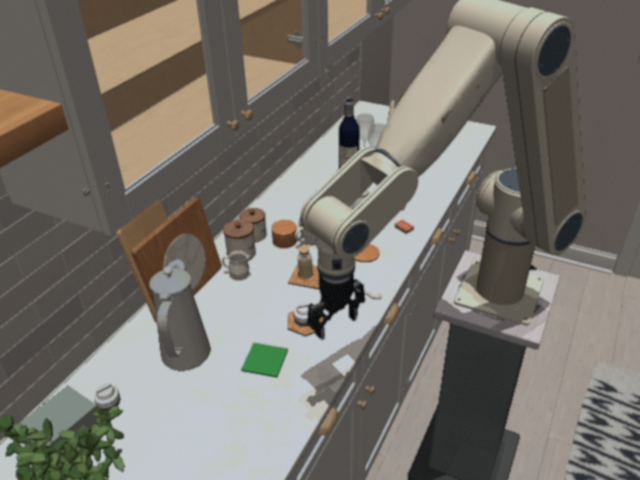

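```bash
cat > h.py <<'E'
import numpy as np,cv2
from cell import robot,capture,camera_info
def ray(K,R,t,uv):
    d=np.linalg.inv(K)@np.array([uv[0],uv[1],1.]);return -R.T@t,R.T@d
def top2w(uv,z,n="top"):
    i=camera_info(n);c,d=ray(i["camera_matrix"],i["R"],i["t"],uv);return c+d*(z-c[2])/d[2]
def w2top(X,n="top"):
    i=camera_info(n);p=i["camera_matrix"]@(i["R"]@X+i["t"]);return p[:2]/p[2]
def rectH(x1,y1,s,z,n="top"): # world-> rect px: u=(y1-y)/s, v=(x1-x)/s
    src=np.float32([w2top(np.array([x1-s*v,y1-s*u,z]),n) for u,v in((0,0),(400,0),(400,400),(0,400))])
    return cv2.getPerspectiveTransform(src,np.float32([(0,0),(400,0),(400,400),(0,400)]))
E
python3 - <<'E'
from h import *
im=cv2.imread("pics/top0.png")
s=.0012
H=rectH(.72,.44,s,.009)
r=cv2.warpPerspective(im,H,(790,360),flags=cv2.INTER_CUBIC)
hsv=cv2.cvtColor(r,cv2.COLOR_BGR2HSV)
m=cv2.inRange(hsv,(5,80,90),(25,255,255))
m=cv2.morphologyEx(m,cv2.MORPH_OPEN,np.ones((3,3)))
out=r.copy()
for c in cv2.findContours(m,0,2)[0]:
    if cv2.contourArea(c)<1500: continue
    h=cv2.convexHull(c);M=cv2.moments(h);u,v=M['m10']/M['m00'],M['m01']/M['m00']
    (cu,cv_),(w,hh),a=cv2.minAreaRect(h);tr=cv2.minEnclosingTriangle(h)[1]
    print("cen",np.round([.72-s*v,.44-s*u],4),"rect",np.round([.72-s*cv_,.44-s*cu,w*s,hh*s,a],4),
      "tri",np.round([.72-s*tr[:,0,1].mean(),.44-s*tr[:,0,0].mean()],4),"area",M['m00']*s*s)
    cv2.drawContours(out,[h],-1,(255,0,0),1);cv2.circle(out,(int(u),int(v)),2,(255,0,0),-1)
cv2.imwrite("pics/rect.png",out)
E
```

```text
cen [ 0.4378 -0.0015] rect [ 4.38e-01 -1.60e-03  9.12e-02  9.12e-02  9.00e+01] tri [ 0.4396 -0.0016] area 0.006657839999999999
cen [ 0.4614 -0.3543] rect [ 4.61800e-01 -3.56500e-01  8.29000e-02  1.52400e-01  8.33456e+01] tri [ 0.4745 -0.3563] area 0.012129839999999998
cen [0.4645 0.3576] rect [ 0.4648  0.3575  0.1155  0.1031 32.9052] tri [0.4664 0.357 ] area 0.009085679999999999
cen [0.5504 0.1787] rect [ 0.5502  0.1786  0.0986  0.0987 80.4069] tri [0.5424 0.1615] area 0.009647279999999998
cen [ 0.5345 -0.1848] rect [ 0.5297 -0.1655  0.1426  0.125  77.1063] tri [ 0.5345 -0.1848] area 0.009432719999999999
cen [0.6995 0.0484] rect [6.966e-01 4.820e-02 4.680e-02 8.520e-02 9.000e+01] tri [0.6973 0.0477] area 0.0033249599999999996
```

View pics/rect.png

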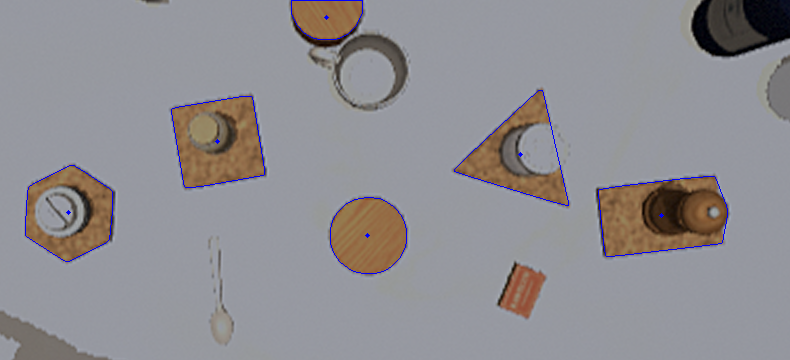

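```bash
python3 - <<'E'
from h import *
s=.0012;Hi=np.linalg.inv(rectH(.72,.44,s,.009))
def f(n,u,v,z):
    p=Hi@[u,v,1];print(n,np.round(top2w(p[:2]/p[2],z),4))
f("timer top",60,211,.059);f("cork",204,128,.112);f("lid",545,148,.108);f("knob",714,212,.149);f("ball",704,212,.124)
f("mug rim",369,71,.084)
for n,(x,y) in dict(timer=(.46,.355)).items():
    p=np.array([x,y,.2])-[.267,.565,.2306];c=np.radians(154.69)
    X=np.array([np.cos(c),np.sin(c),0]);Y=np.array([np.sin(c),-np.cos(c),0]);print(n,p@X/.3,p@Y/.3,-p[2]/.3)
E
```

```text
timer top [0.4676 0.3548 0.059 ]
cork [0.5591 0.1839 0.112 ]
lid [ 0.5374 -0.189   0.108 ]
knob [ 0.4681 -0.3563  0.149 ]
ball [ 0.4677 -0.3563  0.124 ]
mug rim [0.6249 0.0021 0.084 ]
timer -0.8808394007996456 -0.3577704959561351 0.10199999999999997
```

>>> {"op": "play_rows", "data": {"steps": [-0.44,-0.18,0.0,0,0,0.36,-1,-0.88,-0.358,0.1,0,0,0.719,-1,-0.88,-0.358,0.1,0,0,0.719,-1,-0.88,-0.358,0.1,0,0,0.719,-1,-0.88,-0.358,0.1,0,0,0.719,-1,-0.88,-0.358,0.1,0,0,0.719,-1,-0.88,-0.358,0.1,0,0,0.719,-1,-0.88,-0.358,0.1,0,0,0.719,-1,-0.88,-0.358,0.1,0,0,0.719,-1,-0.88,-0.358,0.1,0,0,0.719,-1,-0.88,-0.358,0.1,0,0,0.719,-1,-0.88,-0.358,0.1,0,0,0.719,-1,-0.88,-0.358,0.1,0,0,0.719,-1,-0.88,-0.358,0.1,0,0,0.719,-1]}}

```text
clock: 1.27
position: [0.4596, 0.3554, 0.2013]
eef_rot: [-180.0, 0.0, 90.1]
contact_force: [0.5, 0.5, 0.2]
grip_width: 0.0856
gripper_force: 0.0
```

```bash
cat >> h.py <<'E'
from scipy.spatial.transform import Rotation as Ro
def wcam():
    """wrist picture and its world->camera R,t,K"""
    s=robot.state();im=capture("wrist")[:,:,::-1].copy();i=camera_info("wrist")
    T=np.eye(4);T[:3,:3]=Ro.from_euler("xyz",s["eef_rot"],degrees=True).as_matrix();T[:3,3]=s["position"]
    W=np.linalg.inv(T@i["tool_from_camera"]);return im,W[:3,:3],W[:3,3],i["camera_matrix"],s
def rect(im,R,t,K,x1,y1,s,z,size):
    w=lambda u,v:(lambda p:p[:2]/p[2])(K@(R@np.array([x1-s*v,y1-s*u,z])+t))
    q=[(0,0),(size[0],0),size,(0,size[1])]
    H=cv2.getPerspectiveTransform(np.float32([w(*a) for a in q]),np.float32(q))
    return cv2.warpPerspective(im,H,size)
E
cat > look.py <<'E'
import sys;from h import *
# look.py name cx cy ztop : rectified views (0.5 mm/px, 200 mm) at trivet plane and at object top plane
n,cx,cy,zt=sys.argv[1],*map(float,sys.argv[2:5])
im,R,t,K,s=wcam();print(s["clock"],s["position"],s["eef_rot"])
o=[]
for z in(.009,zt):
    r=rect(im,R,t,K,cx+.1,cy+.1,.0005,z,(400,400));cv2.drawMarker(r,(200,200),(0,0,255),0,20)
    for k in range(0,400,40):cv2.line(r,(k,0),(k,6),(0,0,255));cv2.line(r,(0,k),(6,k),(0,0,255))
    o.append(r)
cv2.imwrite(f"pics/{n}.png",np.hstack(o));cv2.imwrite(f"pics/{n}_raw.png",im)
E
python3 look.py w1 .4646 .3576 .059
```

```text
1.2667 [0.45956892 0.35541864 0.20133219] [-1.79999087e+02  1.88413514e-03  9.01225613e+01]
```

View pics/w1.png

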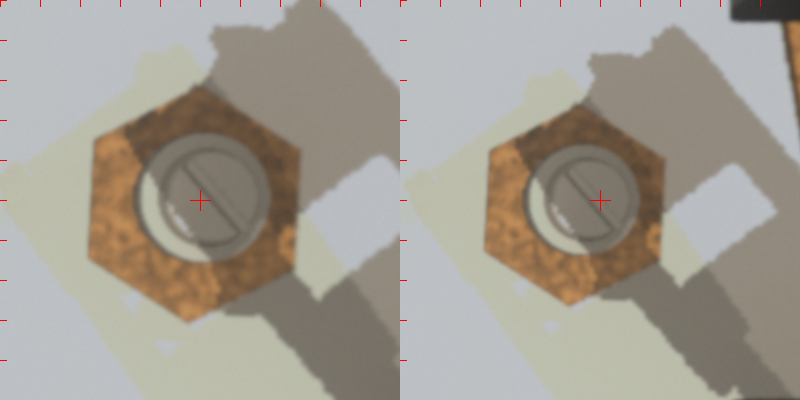

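>>> {"op": "play_rows", "data": {"steps": [0.015,0.018,0.12,0,0,0,-1,0.015,0.018,0.24,0,0,0,-1,0.015,0.018,0.36,0,0,0,-1,0.015,0.018,0.45,0,0,0,-1,0.015,0.018,0.52,0,0,0,-1,0.015,0.018,0.57,0,0,0,-1,0.015,0.018,0.598,0,0,0,-1,0.015,0.018,0.598,0,0,0,-1,0.015,0.018,0.598,0,0,0,-0.2,0.015,0.018,0.598,0,0,0,0.2,0.015,0.018,0.598,0,0,0,1,0.015,0.018,0.598,0,0,0,1,0.015,0.018,0.598,0,0,0,1,0.015,0.018,0.598,0,0,0,1,0.015,0.018,0.598,0,0,0,1,0.015,0.018,0.598,0,0,0,1,0.015,0.018,0.598,0,0,0,1,0.015,0.018,0.598,0,0,0,1]}}

```text
clock: 2.82
position: [0.4661, 0.3602, 0.0239]
eef_rot: [179.9, -0.1, 90.0]
contact_force: [-1.8, -1.6, 5.2]
grip_width: 0.0567
gripper_force: 63.4
```

>>> {"op": "play_rows", "data": {"steps": [0,0,-0.03,0,0,0,1,0,0,-0.1,0,0,0,1,0,0,-0.2,0,0,0,1,0,0,-0.3,0,0,0,1,-0.03,0,-0.4,0,0,0,1,-0.1,-0.01,-0.47,0,0,0,1,-0.18,-0.02,-0.5,0,0,0,1,-0.27,-0.025,-0.5,0,0,0,1,-0.36,-0.03,-0.5,0,0,0,1,-0.45,-0.04,-0.5,0,0,0,1,-0.54,-0.045,-0.5,0,0,0,1,-0.63,-0.05,-0.5,0,0,0,1,-0.72,-0.055,-0.5,0,0,0,1,-0.81,-0.06,-0.5,0,0,0,1,-0.89,-0.065,-0.5,0,0,0,1,-0.95,-0.07,-0.5,0,0,0,1,-0.98,-0.075,-0.5,0,0,0,1,-1,-0.078,-0.5,0,0,0,1,-1,-0.078,-0.5,0,0,0,1]}}

```text
clock: 4.4
position: [0.4418, 0.059, 0.1725]
eef_rot: [179.9, -0.0, 89.9]
contact_force: [0.1, 0.1, -1.5]
grip_width: 0.0567
gripper_force: 64.6
```

>>> {"op": "play_rows", "data": {"steps": [-0.03,-0.005,0,0,0,0,1,-0.08,-0.01,0,0,0,0,1,-0.14,-0.014,0,0,0,0,1,-0.19,-0.016,0,0,0,0,1,-0.206,-0.016,0.02,0,0,0,1,-0.206,-0.016,0.08,0,0,0,1,-0.206,-0.016,0.16,0,0,0,1,-0.206,-0.016,0.24,0,0,0,1,-0.206,-0.016,0.32,0,0,0,1,-0.206,-0.016,0.39,0,0,0,1,-0.206,-0.016,0.44,0,0,0,1,-0.206,-0.016,0.47,0,0,0,1,-0.206,-0.016,0.485,0,0,0,1,-0.206,-0.016,0.494,0,0,0,1,-0.206,-0.016,0.498,0,0,0,1,-0.206,-0.016,0.498,0,0,0,1,-0.206,-0.016,0.498,0,0,0,1]}}

```text
clock: 5.82
position: [0.4367, -0.0019, 0.0237]
eef_rot: [180.0, -0.0, 90.0]
contact_force: [-4.8, 0.9, 8.0]
grip_width: 0.0569
gripper_force: 65.6
```

>>> {"op": "play_rows", "data": {"steps": [0,0,0,0,0,0,0.2,0,0,0,0,0,0,-0.3,0,0,0,0,0,0,-1,0,0,0,0,0,0,-1,0,0,0,0,0,0,-1,0,0,0,0,0,0,-1,0,0,-0.03,0,0,0,-1,0,0,-0.1,0,0,0,-1,0,0,-0.23,0,0,0,-1,0,0,-0.36,0,0,0,-1,0,0,-0.49,0,0,0,-1,0,0,-0.62,0,0,0,-1,0,0,-0.72,0,0,0,-1,0,0,-0.78,0,0,0,-1,0,0,-0.8,0,0,0,-1,0,0,-0.8,0,0,0,-1]}}

```text
clock: 7.15
position: [0.4377, -0.0023, 0.2642]
eef_rot: [179.8, 0.0, 90.0]
contact_force: [-0.5, 0.3, -0.0]
grip_width: 0.0852
gripper_force: 0.0
```

```bash
python3 look.py w2 .437 -.002 .044
```

```text
7.15 [ 0.43767256 -0.00229323  0.26424407] [1.79785488e+02 6.55077596e-03 8.99744865e+01]
```

>>> {"op": "play_rows", "data": {"steps": [-0.05,0,0,0,0,0,-1,-0.18,0.02,0,0,0,0,-1,-0.31,0.03,0,0,0,0,-1,-0.44,0.04,0,0,0,0,-1,-0.57,0.06,0,0,0,0,-1,-0.7,0.07,0,0,0,0,-1,-0.83,0.08,0,0,0,0,-1,-0.93,0.09,0,0,0,0,-1,-0.98,0.1,0,0,0,0,-1,-1,0.1,0,0,0,0,-1,-1,0.1,0,0,0,0,-1,-1,0.1,0,0,0,0,-1]}}

```text
clock: 8.2
position: [0.4662, -0.3009, 0.2613]
eef_rot: [-179.9, -0.1, 90.0]
contact_force: [0.6, 0.0, 0.4]
grip_width: 0.0856
gripper_force: 0.0
```

```bash
python3 look.py w3 .4608 -.353 .124
```

```text
8.2 [ 0.46623265 -0.30088479  0.26134032] [-1.79881691e+02 -1.07542492e-01  8.99886811e+01]
```

View pics/w3.png

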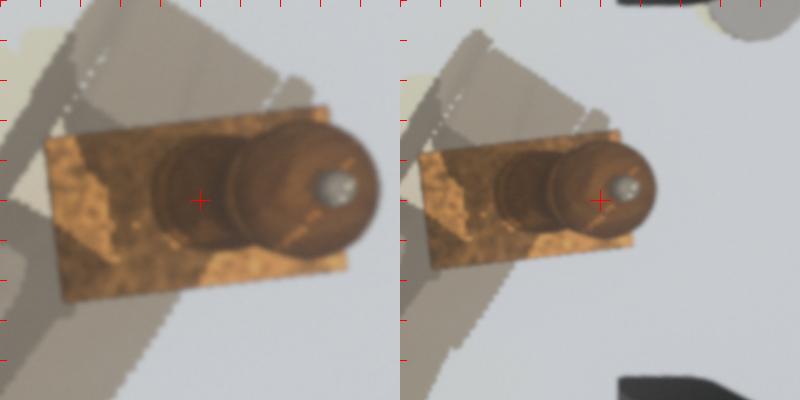

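View pics/w2.png

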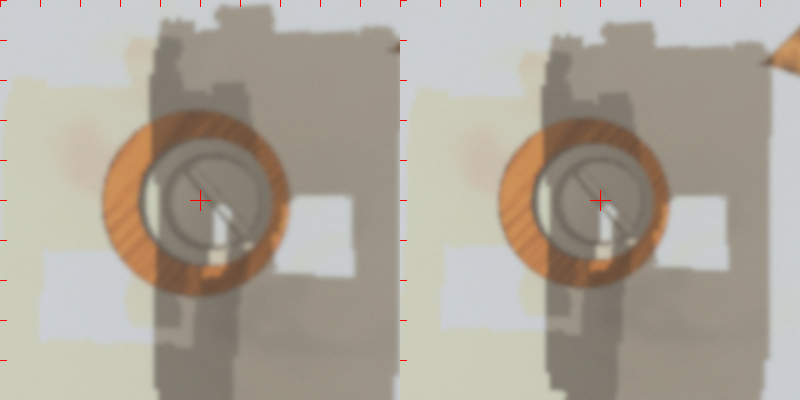

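>>> {"op": "play_rows", "data": {"steps": [-0.06,0.003,0,0,0,0,-1,-0.14,0.003,0,0,0,0,-1,-0.184,0.003,0.02,0,0,0,-1,-0.184,0.003,0.1,0,0,0,-1,-0.184,0.003,0.22,0,0,0,-1,-0.184,0.003,0.34,0,0,0,-1,-0.184,0.003,0.44,0,0,0,-1,-0.184,0.003,0.5,0,0,0,-1,-0.184,0.003,0.521,0,0,0,-1,-0.184,0.003,0.521,0,0,0,-0.2,-0.184,0.003,0.521,0,0,0,0.2,-0.184,0.003,0.521,0,0,0,1,-0.184,0.003,0.521,0,0,0,1,-0.184,0.003,0.521,0,0,0,1,-0.184,0.003,0.521,0,0,0,1,-0.184,0.003,0.521,0,0,0,1,-0.184,0.003,0.521,0,0,0,1,-0.184,0.003,0.521,0,0,0,1]}}

```text
clock: 9.75
position: [0.4688, -0.3584, 0.1084]
eef_rot: [179.8, 0.1, 90.0]
contact_force: [-0.4, 0.8, 6.4]
grip_width: 0.0455
gripper_force: 61.1
```

>>> {"op": "play_rows", "data": {"steps": [0,0,-0.02,0,0,0,1,0,0,-0.07,0,0,0,1,0,0,-0.14,0,0,0,1,0,0,-0.22,0,0,0,1,0,0,-0.3,0,0,0,1,0,0,-0.37,0,0,0,1,0.01,0,-0.42,0,0,0,1,0.04,0,-0.44,0,0,0,1,0.08,0,-0.45,0,0,0,1,0.13,0,-0.45,0,0,0,1,0.18,0,-0.45,0,0,0,1,0.23,0,-0.45,0,0,0,1,0.28,0,-0.45,0,0,0,1,0.33,0,-0.45,0,0,0,1,0.37,0,-0.45,0,0,0,1,0.41,0,-0.45,0,0,0,1,0.45,0,-0.45,0,0,0,1,0.48,0,-0.45,0,0,0,1,0.5,0,-0.45,0,0,0,1]}}

```text
clock: 11.33
position: [0.4678, -0.2063, 0.2412]
eef_rot: [-180.0, -0.0, 90.0]
contact_force: [0.3, -0.5, -1.6]
grip_width: 0.0455
gripper_force: 61.8
```

>>> {"op": "play_rows", "data": {"steps": [0.03,0,0,0,0,0,1,0.07,0,0,0,0,0,1,0.12,0,0,0,0,0,1,0.18,0,0,0,0,0,1,0.24,0,0,0,0,0,1,0.3,0,0,0,0,0,1,0.36,0,0,0,0,0,1,0.42,0,0,0,0,0,1,0.48,0,0,0,0,0,1,0.54,0,0,0,0,0,1,0.6,0,0,0,0,0,1,0.66,0,0,0,0,0,1,0.72,0,0,0,0,0,1,0.78,0,0,0,0,0,1,0.84,0,0,0,0,0,1,0.89,0,0,0,0,0,1,0.94,0,0,0,0,0,1,0.97,0,0,0,0,0,1,0.99,0,0,0,0,0,1,1,0,0,0,0,0,1]}}

```text
clock: 13.0
position: [0.4678, 0.0932, 0.2412]
eef_rot: [-180.0, 0.0, 90.0]
contact_force: [0.0, -0.2, -1.1]
grip_width: 0.0454
gripper_force: 61.8
```

>>> {"op": "play_rows", "data": {"steps": [0.03,0,0,0,0,0,1,0.07,0,0,0,0,0,1,0.12,0,0,0,0,0,1,0.18,0,0,0,0,0,1,0.24,0,0,0,0,0,1,0.3,0,0,0,0,0,1,0.36,0,0,0,0,0,1,0.42,-0.01,0,0,0,0,1,0.48,-0.01,0,0,0,0,1,0.54,-0.01,0,0,0,0,1,0.6,-0.01,0,0,0,0,1,0.66,-0.01,0,0,0,0,1,0.72,-0.01,0,0,0,0,1,0.77,-0.019,0,0,0,0,1,0.82,-0.019,0,0,0,0,1,0.85,-0.019,0,0,0,0,1,0.875,-0.019,0,0,0,0,1,0.888,-0.019,0,0,0,0,1,0.888,-0.019,0,0,0,0,1,0.888,-0.019,0,0,0,0,1]}}

```text
clock: 14.67
position: [0.4623, 0.3586, 0.2411]
eef_rot: [-180.0, 0.0, 90.0]
contact_force: [0.8, -0.2, -1.3]
grip_width: 0.0459
gripper_force: 61.8
```

```bash
python3 - <<'E'
from h import *
a=capture("scene")[100:400,200:500,::-1];cv2.imwrite("pics/s1.png",cv2.resize(a,(600,600)));print(robot.state()["position"])
E
```

```text
[0.46233904 0.35832832 0.24111805]
```

View pics/s1.png

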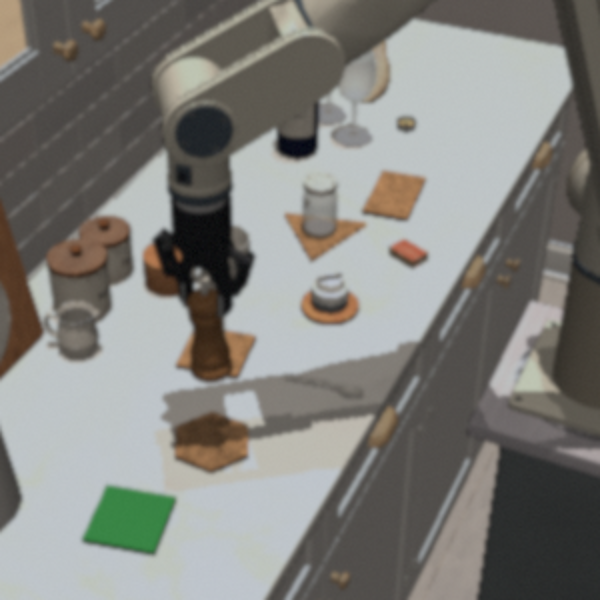

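>>> {"op": "play_rows", "data": {"steps": [0,0,0.03,0,0,0,1,0,0,0.08,0,0,0,1,0,0,0.14,0,0,0,1,0,0,0.2,0,0,0,1,0,0,0.26,0,0,0,1,0,0,0.31,0,0,0,1,0,0,0.35,0,0,0,1,0,0,0.38,0,0,0,1,0,0,0.4,0,0,0,1,0,0,0.415,0,0,0,1,0,0,0.425,0,0,0,1,0,0,0.433,0,0,0,1,0,0,0.44,0,0,0,1,0,0,0.445,0,0,0,1,0,0,0.445,0,0,0,1,0,0,0.445,0,0,0,1]}}

```text
clock: 16.05
position: [0.4627, 0.3593, 0.1085]
eef_rot: [179.9, -0.1, 90.0]
contact_force: [-0.7, 0.1, 3.7]
grip_width: 0.0459
gripper_force: 62.3
```

```bash
python3 - <<'E'
from h import *
a=capture("scene")[200:400,230:380,::-1];cv2.imwrite("pics/s2.png",cv2.resize(a,(450,600)));print(robot.state()["position"])
E
```

```text
[0.46265302 0.35931915 0.10851906]
```

View pics/s2.png

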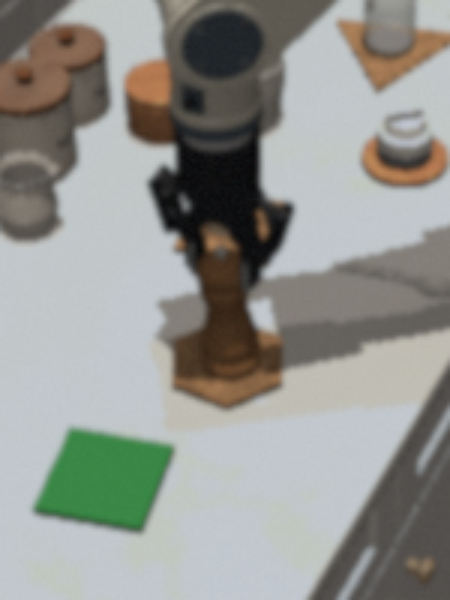

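>>> {"op": "play_rows", "data": {"steps": [0,0,0,0,0,0,0.2,0,0,0,0,0,0,-0.3,0,0,0,0,0,0,-1,0,0,0,0,0,0,-1,0,0,0,0,0,0,-1,0,0,0,0,0,0,-1,0,0,-0.03,0,0,0,-1,0,0,-0.1,0,0,0,-1,0,0,-0.2,0,0,0,-1,0,0,-0.32,0,0,0,-1,0,0,-0.44,0,0,0,-1,0,0,-0.52,0,0,0,-1,0,0,-0.57,0,0,0,-1,0,0,-0.6,0,0,0,-1,0,0,-0.6,0,0,0,-1]}}

```text
clock: 17.35
position: [0.4631, 0.3595, 0.2903]
eef_rot: [179.8, -0.1, 90.0]
contact_force: [0.8, 0.6, 0.3]
grip_width: 0.0852
gripper_force: 0.0
```

```bash
python3 look.py w4 .463 .359 .124
```

```text
17.35 [0.46310697 0.35949482 0.29031597] [ 1.79809593e+02 -1.43025476e-01  8.99754578e+01]
```

>>> {"op": "play_rows", "data": {"steps": [-0.05,0.03,0,0,0,0,-1,-0.17,0.1,0,0,0,0,-1,-0.28,0.16,0,0,0,0,-1,-0.39,0.22,0,0,0,0,-1,-0.5,0.28,0,0,0,0,-1,-0.56,0.31,0,0,0,0,-1,-0.59,0.32,0,0,0,0,-1,-0.59,0.32,0,0,0,0,-1,-0.59,0.32,0,0,0,0,-1]}}

```text
clock: 18.15
position: [0.5575, 0.1821, 0.2866]
eef_rot: [-179.9, 0.0, 89.9]
contact_force: [0.1, 0.4, -0.1]
grip_width: 0.0852
gripper_force: 0.0
```

```bash
python3 look.py w5 .549 .180 .112; python3 -c "
import cv2,numpy as np
a=cv2.imread('pics/w4.png');b=cv2.imread('pics/w5.png')
cv2.imwrite('pics/w45.png',cv2.resize(np.vstack([a,b]),(600,600),interpolation=cv2.INTER_AREA))"
```

```text
18.15 [0.55748938 0.18205359 0.28660252] [-1.79876191e+02  6.64525304e-03  8.99316822e+01]
```

View pics/w45.png

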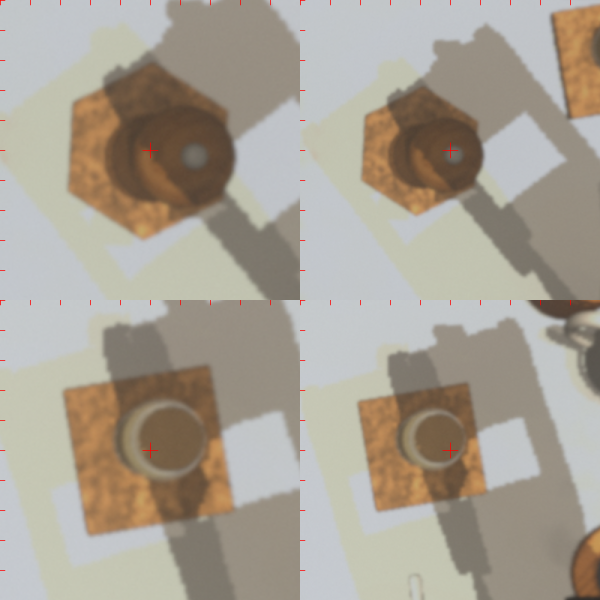

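>>> {"op": "play_rows", "data": {"steps": [0,0,0.06,0,0,0,-1,0,0,0.16,0,0,0,-1,0,0,0.28,0,0,0,-1,0,0,0.4,0,0,0,-1,0,0,0.52,0,0,0,-1,0,0,0.62,0,0,0,-1,0,0,0.7,0,0,0,-1,0,0,0.76,0,0,0,-1,0,0,0.789,0,0,0,-1,0,0,0.789,0,0,0,-1,0,0,0.789,0,0,0,-0.2,0,0,0.789,0,0,0,0.2,0,0,0.789,0,0,0,1,0,0,0.789,0,0,0,1,0,0,0.789,0,0,0,1,0,0,0.789,0,0,0,1,0,0,0.789,0,0,0,1,0,0,0.789,0,0,0,1,0,0,0.789,0,0,0,1]}}

```text
clock: 19.78
position: [0.5589, 0.1823, 0.0529]
eef_rot: [179.9, -0.1, 90.0]
contact_force: [-2.6, 1.0, 6.2]
grip_width: 0.0451
gripper_force: 60.4
```

>>> {"op": "play_rows", "data": {"steps": [0,0,-0.03,0,0,0,1,0,0,-0.09,0,0,0,1,0,0,-0.17,0,0,0,1,0,0,-0.25,0,0,0,1,0,0,-0.33,0,0,0,1,0,0,-0.4,0,0,0,1,-0.01,0,-0.44,0,0,0,1,-0.04,-0.02,-0.46,0,0,0,1,-0.09,-0.04,-0.467,0,0,0,1,-0.15,-0.06,-0.467,0,0,0,1,-0.22,-0.08,-0.467,0,0,0,1,-0.29,-0.1,-0.467,0,0,0,1,-0.36,-0.12,-0.467,0,0,0,1,-0.43,-0.14,-0.467,0,0,0,1,-0.5,-0.16,-0.467,0,0,0,1,-0.57,-0.18,-0.467,0,0,0,1,-0.64,-0.2,-0.467,0,0,0,1,-0.71,-0.22,-0.467,0,0,0,1,-0.77,-0.24,-0.467,0,0,0,1,-0.8,-0.25,-0.467,0,0,0,1]}}

```text
clock: 21.45
position: [0.4802, -0.0604, 0.1898]
eef_rot: [-179.8, 0.0, 89.9]
contact_force: [-0.5, 0.5, -2.5]
grip_width: 0.0456
gripper_force: 61.7
```

>>> {"op": "play_rows", "data": {"steps": [-0.03,0,0,0,0,0,1,-0.09,-0.01,0,0,0,0,1,-0.16,-0.02,0,0,0,0,1,-0.23,-0.03,0,0,0,0,1,-0.3,-0.04,0,0,0,0,1,-0.37,-0.05,0,0,0,0,1,-0.44,-0.06,0,0,0,0,1,-0.51,-0.065,0,0,0,0,1,-0.58,-0.07,0,0,0,0,1,-0.65,-0.075,0,0,0,0,1,-0.72,-0.08,0,0,0,0,1,-0.79,-0.08,0,0,0,0,1,-0.85,-0.08,0,0,0,0,1,-0.91,-0.08,0,0,0,0,1,-0.95,-0.08,0,0,0,0,1,-0.97,-0.08,0,0,0,0,1,-0.981,-0.08,0,0,0,0,1,-0.981,-0.08,0,0,0,0,1,-0.981,-0.08,0,0,0,0,1]}}

```text
clock: 23.03
position: [0.4589, -0.3516, 0.1909]
eef_rot: [-180.0, -0.0, 90.0]
contact_force: [0.2, -0.6, -2.1]
grip_width: 0.0451
gripper_force: 61.7
```

>>> {"op": "play_rows", "data": {"steps": [0,0,0.03,0,0,0,1,0,0,0.08,0,0,0,1,0,0,0.15,0,0,0,1,0,0,0.22,0,0,0,1,0,0,0.29,0,0,0,1,0,0,0.35,0,0,0,1,0,0,0.39,0,0,0,1,0,0,0.42,0,0,0,1,0,0,0.435,0,0,0,1,0,0,0.447,0,0,0,1,0,0,0.456,0,0,0,1,0,0,0.462,0,0,0,1,0,0,0.462,0,0,0,1,0,0,0.462,0,0,0,1,0,0,0.462,0,0,0,1]}}

```text
clock: 24.28
position: [0.4593, -0.3526, 0.053]
eef_rot: [180.0, 0.0, 90.0]
contact_force: [1.0, -0.2, -1.9]
grip_width: 0.0451
gripper_force: 61.7
```

>>> {"op": "play_rows", "data": {"steps": [0,0,0.005,0,0,0,1,0,0,0.007,0,0,0,1,0,0,0.007,0,0,0,0.2,0,0,0.007,0,0,0,-0.3,0,0,0.007,0,0,0,-1,0,0,0.007,0,0,0,-1,0,0,0.007,0,0,0,-1,0,0,0.007,0,0,0,-1,0,0,-0.03,0,0,0,-1,0,0,-0.1,0,0,0,-1,0,0,-0.2,0,0,0,-1,0,0,-0.32,0,0,0,-1,0,0,-0.44,0,0,0,-1,0,0,-0.56,0,0,0,-1,0,0,-0.66,0,0,0,-1,0,0,-0.72,0,0,0,-1,0,0,-0.75,0,0,0,-1,0,0,-0.75,0,0,0,-1]}}

```text
clock: 25.78
position: [0.4598, -0.353, 0.2802]
eef_rot: [179.8, 0.2, 90.0]
contact_force: [0.6, 0.2, -0.4]
grip_width: 0.0854
gripper_force: 0.0
```

```bash
python3 look.py w6 .460 -.352 .089
```

```text
25.7833 [ 0.45984176 -0.35297398  0.28023176] [1.79801954e+02 1.59734071e-01 8.99803039e+01]
```

>>> {"op": "play_rows", "data": {"steps": [0.05,0.02,0,0,0,0,-1,0.15,0.07,0,0,0,0,-1,0.27,0.13,0,0,0,0,-1,0.39,0.19,0,0,0,0,-1,0.47,0.23,0,0,0,0,-1,0.52,0.25,0,0,0,0,-1,0.54,0.253,0,0,0,0,-1,0.54,0.253,0,0,0,0,-1,0.54,0.253,0,0,0,0,-1]}}

```text
clock: 26.58
position: [0.5342, -0.1906, 0.2763]
eef_rot: [-179.9, -0.0, 90.0]
contact_force: [-0.5, 0.4, 0.1]
grip_width: 0.0852
gripper_force: 0.0
```

```bash
python3 look.py w7 .5335 -.184 .108; python3 -c "
import cv2,numpy as np
a=cv2.imread('pics/w6.png');b=cv2.imread('pics/w7.png')
cv2.imwrite('pics/w67.png',cv2.resize(np.vstack([a,b]),(600,600),interpolation=cv2.INTER_AREA))"
```

```text
26.5833 [ 0.53419084 -0.19056737  0.27629226] [-1.79869507e+02 -2.48783269e-02  9.00028898e+01]
```

View pics/w67.png

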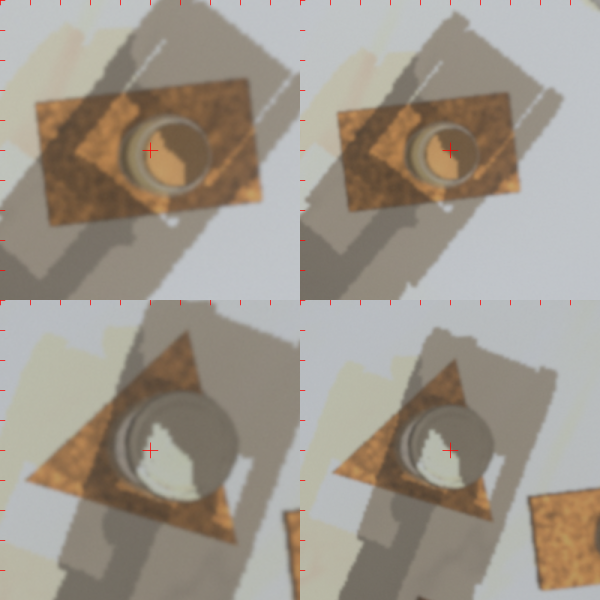

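>>> {"op": "play_rows", "data": {"steps": [0.012,0.006,0.06,0,0,0,-1,0.012,0.006,0.16,0,0,0,-1,0.012,0.006,0.28,0,0,0,-1,0.012,0.006,0.4,0,0,0,-1,0.012,0.006,0.52,0,0,0,-1,0.012,0.006,0.62,0,0,0,-1,0.012,0.006,0.69,0,0,0,-1,0.012,0.006,0.74,0,0,0,-1,0.012,0.006,0.761,0,0,0,-1,0.012,0.006,0.761,0,0,0,-1,0.012,0.006,0.761,0,0,0,-0.2,0.012,0.006,0.761,0,0,0,0.2,0.012,0.006,0.761,0,0,0,1,0.012,0.006,0.761,0,0,0,1,0.012,0.006,0.761,0,0,0,1,0.012,0.006,0.761,0,0,0,1,0.012,0.006,0.761,0,0,0,1,0.012,0.006,0.761,0,0,0,1,0.012,0.006,0.761,0,0,0,1]}}

```text
clock: 28.22
position: [0.5376, -0.1874, 0.0508]
eef_rot: [179.9, 0.1, 90.0]
contact_force: [-1.8, -1.5, 6.8]
grip_width: 0.0595
gripper_force: 65.8
```

>>> {"op": "play_rows", "data": {"steps": [0,0,-0.03,0,0,0,1,0,0,-0.09,0,0,0,1,0,0,-0.17,0,0,0,1,0,0,-0.25,0,0,0,1,0,0,-0.33,0,0,0,1,0,0,-0.4,0,0,0,1,0.01,0,-0.44,0,0,0,1,0.04,0,-0.46,0,0,0,1,0.09,0,-0.467,0,0,0,1,0.15,0,-0.467,0,0,0,1,0.22,0,-0.467,0,0,0,1,0.29,0,-0.467,0,0,0,1,0.36,0,-0.467,0,0,0,1,0.43,0.01,-0.467,0,0,0,1,0.5,0.01,-0.467,0,0,0,1,0.57,0.01,-0.467,0,0,0,1,0.63,0.02,-0.467,0,0,0,1,0.67,0.02,-0.467,0,0,0,1,0.7,0.02,-0.467,0,0,0,1,0.7,0.02,-0.467,0,0,0,1]}}

```text
clock: 29.88
position: [0.5422, 0.0248, 0.1888]
eef_rot: [-179.9, -0.0, 90.1]
contact_force: [-1.2, 0.0, -3.0]
grip_width: 0.059
gripper_force: 65.3
```

>>> {"op": "play_rows", "data": {"steps": [0.03,0,0,0,0,0,1,0.08,0,0,0,0,0,1,0.15,0,0,0,0,0,1,0.22,0.01,0,0,0,0,1,0.29,0.01,0,0,0,0,1,0.36,0.01,0,0,0,0,1,0.42,0.015,0,0,0,0,1,0.47,0.02,0,0,0,0,1,0.51,0.02,0,0,0,0,1,0.525,0.02,0,0,0,0,1,0.525,0.02,0,0,0,0,1,0.525,0.02,0,0,0,0,1]}}

```text
clock: 30.88
position: [0.5488, 0.1802, 0.1891]
eef_rot: [-180.0, 0.0, 90.0]
contact_force: [1.1, 0.2, -3.6]
grip_width: 0.0596
gripper_force: 65.3
```

>>> {"op": "play_rows", "data": {"steps": [0,0,0.03,0,0,0,1,0,0,0.08,0,0,0,1,0,0,0.15,0,0,0,1,0,0,0.22,0,0,0,1,0,0,0.29,0,0,0,1,0,0,0.35,0,0,0,1,0,0,0.39,0,0,0,1,0,0,0.42,0,0,0,1,0,0,0.435,0,0,0,1,0,0,0.447,0,0,0,1,0,0,0.456,0,0,0,1,0,0,0.464,0,0,0,1,0,0,0.464,0,0,0,1,0,0,0.464,0,0,0,1]}}

```text
clock: 32.05
position: [0.5495, 0.1809, 0.0508]
eef_rot: [179.9, -0.0, 90.0]
contact_force: [-0.9, 0.7, -1.5]
grip_width: 0.0594
gripper_force: 65.4
```

Release, rise, check, then go back to the timer at the coaster.

>>> {"op": "play_rows", "data": {"steps": [0,0,0.004,0,0,0,1,0,0,0.004,0,0,0,1,0,0,0.004,0,0,0,0.2,0,0,0.004,0,0,0,-0.3,0,0,0.004,0,0,0,-1,0,0,0.004,0,0,0,-1,0,0,0.004,0,0,0,-1,0,0,0.004,0,0,0,-1,0,0,-0.03,0,0,0,-1,0,0,-0.1,0,0,0,-1,0,0,-0.2,0,0,0,-1,0,0,-0.32,0,0,0,-1,0,0,-0.44,0,0,0,-1,0,0,-0.56,0,0,0,-1,0,0,-0.66,0,0,0,-1,0,0,-0.72,0,0,0,-1,0,0,-0.75,0,0,0,-1,0,0,-0.75,0,0,0,-1]}}

```text
clock: 33.55
position: [0.55, 0.181, 0.2778]
eef_rot: [179.8, -0.1, 90.0]
contact_force: [-1.1, -0.5, -0.3]
grip_width: 0.0857
gripper_force: 0.0
```

```bash
python3 look.py w8 .5497 .180 .108
```

```text
33.55 [0.5499508  0.18100494 0.27780205] [ 1.79755450e+02 -7.43214040e-02  8.99803719e+01]
```

>>> {"op": "play_rows", "data": {"steps": [-0.05,-0.03,0,0,0,0,-1,-0.15,-0.1,0,0,0,0,-1,-0.26,-0.17,0,0,0,0,-1,-0.37,-0.24,0,0,0,0,-1,-0.47,-0.3,0,0,0,0,-1,-0.54,-0.35,0,0,0,0,-1,-0.59,-0.37,0,0,0,0,-1,-0.603,-0.378,0,0,0,0,-1,-0.603,-0.378,0,0,0,0,-1,-0.603,-0.378,0,0,0,0,-1]}}

```text
clock: 34.43
position: [0.4354, 0.0001, 0.2743]
eef_rot: [-179.9, -0.0, 89.9]
contact_force: [1.0, -0.7, 1.3]
grip_width: 0.0855
gripper_force: 0.0
```

View pics/w8.png

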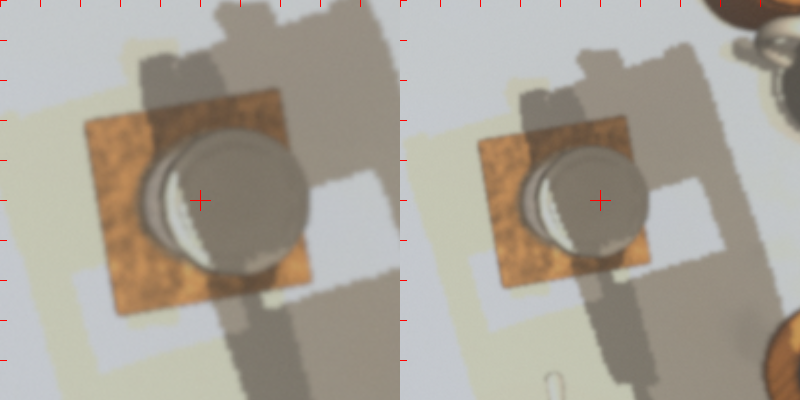

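>>> {"op": "play_rows", "data": {"steps": [0,0.004,0.06,0,0,0,-1,0,0.004,0.16,0,0,0,-1,0,0.004,0.28,0,0,0,-1,0,0.004,0.4,0,0,0,-1,0,0.004,0.52,0,0,0,-1,0,0.004,0.64,0,0,0,-1,0,0.004,0.74,0,0,0,-1,0,0.004,0.8,0,0,0,-1,0,0.004,0.83,0,0,0,-1,0,0.004,0.841,0,0,0,-1,0,0.004,0.841,0,0,0,-1,0,0.004,0.841,0,0,0,-0.2,0,0.004,0.841,0,0,0,0.2,0,0.004,0.841,0,0,0,1,0,0.004,0.841,0,0,0,1,0,0.004,0.841,0,0,0,1,0,0.004,0.841,0,0,0,1,0,0.004,0.841,0,0,0,1,0,0.004,0.841,0,0,0,1,0,0.004,0.841,0,0,0,1]}}

```text
clock: 36.1
position: [0.4377, -0.0001, 0.0246]
eef_rot: [179.8, -0.0, 90.0]
contact_force: [-1.8, 1.3, 11.1]
grip_width: 0.0567
gripper_force: 61.4
```

>>> {"op": "play_rows", "data": {"steps": [0,0,-0.03,0,0,0,1,0,0,-0.09,0,0,0,1,0,0,-0.17,0,0,0,1,0,0,-0.25,0,0,0,1,-0.02,0.01,-0.3,0,0,0,1,-0.06,0.03,-0.33,0,0,0,1,-0.12,0.06,-0.333,0,0,0,1,-0.18,0.09,-0.333,0,0,0,1,-0.24,0.12,-0.333,0,0,0,1,-0.3,0.15,-0.333,0,0,0,1,-0.36,0.18,-0.333,0,0,0,1,-0.42,0.21,-0.333,0,0,0,1,-0.48,0.24,-0.333,0,0,0,1,-0.53,0.27,-0.333,0,0,0,1,-0.57,0.29,-0.333,0,0,0,1,-0.6,0.31,-0.333,0,0,0,1,-0.615,0.318,-0.333,0,0,0,1,-0.615,0.318,-0.333,0,0,0,1,-0.615,0.318,-0.333,0,0,0,1]}}

```text
clock: 37.68
position: [0.5315, -0.1843, 0.1227]
eef_rot: [-180.0, -0.0, 90.0]
contact_force: [-0.7, -0.3, -1.2]
grip_width: 0.0566
gripper_force: 64.9
```

>>> {"op": "play_rows", "data": {"steps": [0,0,0.03,0,0,0,1,0,0,0.08,0,0,0,1,0,0,0.14,0,0,0,1,0,0,0.2,0,0,0,1,0,0,0.25,0,0,0,1,0,0,0.28,0,0,0,1,0,0,0.3,0,0,0,1,0,0,0.315,0,0,0,1,0,0,0.324,0,0,0,1,0,0,0.331,0,0,0,1,0,0,0.331,0,0,0,1,0,0,0.331,0,0,0,1]}}

```text
clock: 38.68
position: [0.5321, -0.1846, 0.0249]
eef_rot: [180.0, 0.0, 90.0]
contact_force: [-4.9, 2.7, 8.5]
grip_width: 0.0564
gripper_force: 66.2
```

>>> {"op": "play_rows", "data": {"steps": [0,0,0,0,0,0,0.2,0,0,0,0,0,0,-0.3,0,0,0,0,0,0,-1,0,0,0,0,0,0,-1,0,0,0,0,0,0,-1,0,0,0,0,0,0,-1,0,0,-0.03,0,0,0,-1,0,0,-0.1,0,0,0,-1,0,0,-0.23,0,0,0,-1,0,0,-0.36,0,0,0,-1,0,0,-0.49,0,0,0,-1,0,0,-0.62,0,0,0,-1,0,0,-0.72,0,0,0,-1,0,0,-0.78,0,0,0,-1,0,0,-0.8,0,0,0,-1,0,0,-0.8,0,0,0,-1]}}

```text
clock: 40.02
position: [0.5327, -0.185, 0.2654]
eef_rot: [179.8, 0.1, 90.0]
contact_force: [-0.3, 0.0, -0.5]
grip_width: 0.0855
gripper_force: 0.0
```

```bash
python3 look.py w9 .533 -.1845 .044; python3 - <<'E'
from h import *
a=cv2.resize(cv2.imread("pics/w9.png"),(600,300),interpolation=cv2.INTER_AREA)
b=capture("scene")[150:350,200:500,::-1];cv2.imwrite("pics/fin.png",np.vstack([a,cv2.resize(b,(450,300)).copy() if 0 else cv2.resize(b,(600,300))]))
E
```

```text
40.0167 [ 0.53271537 -0.18497555  0.26541427] [1.79804177e+02 7.28498467e-02 8.99771896e+01]
```

View pics/fin.png

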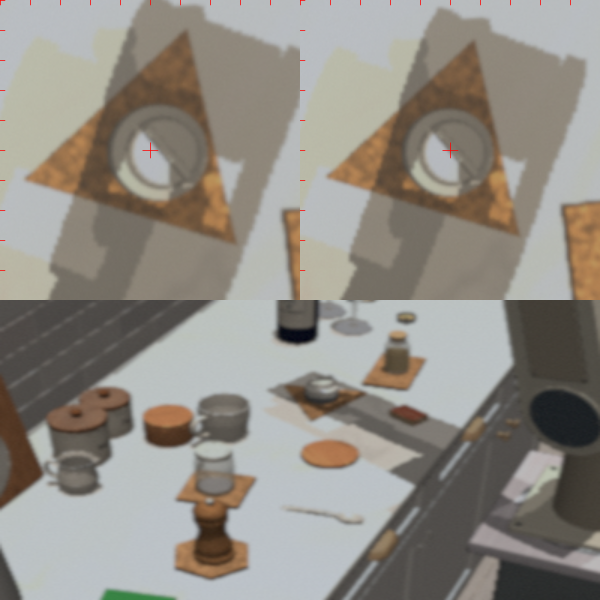

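All four stand upright and centred on their own trivets, with the mug (around 222,418) unmoved and the gripper clear.

```bash
python3 -c "
from cell import sign_off;print(sign_off())"
```

```text
the job is handed in; nothing more can be done
None
```

The job is handed in after about 40 s of robot time: in the last pictures all four things stood upright near the middle of their own trivets, none was tipped over, and the mug had not visibly moved; the sign-off returned no verdict.

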